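# Press a leaded panel against its fence with a batten, as a third hand

## Robot

A 6-joint arm with a two-finger parallel gripper is mounted at the origin on the work surface. World frame = base frame: x ahead of the robot, y to its left, z up, the work surface at z = 0. Lengths are in m, angles in rad, forces in N, time in s.
With the tool pointing down it reaches from about 0.35 to 0.775 m from the base axis. Payload 7.3 kg.
Tool frame: the origin (TCP) lies midway between the tips of the shut fingers; the grasp point (between the pads) lies grasp_offset behind it (grasp_offset is the distance from the TCP to the grasp point, in m); z points along the fingers, y is the line along which they close (so a half turn about z gives the same grasp; the last joint's range is limited). The gripper opens to 92 mm and grips with 3 to 60 N. Pads are 19 mm wide; open, the fingers measure 130 mm over their backs; the gripper's body (75 mm by 190 mm) begins 47 mm behind the grasp point.
Start: joints at [-1.385, 0.342, 1.524, -0, 1.275, -0.146], TCP at [0.171, -0.496, 0.227] pointing down, gripper open.
Joint ranges: [-2.53, 2.53], [-0.77, 2.02], [0.04, 2.7], [-1, 4.14], [0.28, 2.66], [-3.11, 3.11]. Speed limits (rad/s): [2.57, 2.57, 3.14, 3.14, 3.14, 3.14].

## Interface

Orientations are given as [roll, pitch, yaw] about the fixed x, y, z axes, in that order (R = Rz(yaw) Ry(pitch) Rx(roll)).
In Python, from cell import * gives the robot as it stands.
- The arm moves only by the tool step_arm, never from a script. Its argument "plan" is a list of rows, each a list of 5 numbers: the closure, from -1 (fully open) to 1 (shut), then the shift along the tool's x, y, z in m, then the turn about the tool's z in rad. In form: [[hand, x, y, z, twist], ...]. A call has 1 to 20 rows; each row is the pose to reach, as a shift and turn from the pose commanded when the call began, along the tool's axes at that moment; what a row does not reach only later rows make up. A row lasts 1/8 s, in which the tool goes at most 62.5 mm and 10.7 degrees, less where a joint would pass 70% of its speed; a pose out of reach is approached as far as the arm can. A call with a gripper value outside its range is refused whole. The fingers move at their own pace and stop on an object; "grip_force" is the grip in N (left out, the last holds). Time passes only in rows, so rows that repeat a pose let the fingers close. It gives the time, the measured TCP pose, the force, the opening and the grip force at its end, in the units of the state.
- observe(): the state, without advancing time (a new reading comes with each control period).
- read_camera(name): name is "scene" or "side" or "wrist"; returns a dict with "img" (384x512x3 uint8, red, green, blue), "range_z" (384x512 float32, m along the optical axis (not along the pixel's ray), 0 where there is no reading), "fx", "fy", "cx", "cy" (pixels), "k1" (the pictures are not rectified: a ray, as slopes to the right and down, at radius r is drawn at 1 + k1 r^2 times it, then the intrinsics apply), "R" (3x3) and "t" (3): a world point X has camera coordinates R X + t; the wrist camera has in their place "T_tool_cam" (4x4, takes a point from camera to tool coordinates, whose origin is the TCP and whose axes are the flange's). Camera axes: x right, y down, z forward; pixel columns grow to the right and rows downward; lengths in m; the calibration is good to about 2 mm. A picture is of the moment at which its call begins: read the wrist's pose just before it.
- hand_in(): hands the job in; it is judged then, once.
The state is a dict: "time": time; "qpos": joint angles; "qvel": joint speeds; "joint_efforts": joint torques, N m; "tool_pos": TCP position; "tool_rot": TCP orientation; "contact_force": force on the tool from outside, world axes, zero at the start; "torque": the same for the moment, N m; "opening": finger opening in m; "grip_force": force on a finger pad.
Only numpy, scipy, OpenCV 4.12 (cv2) and the standard library are available. Lean on these libraries where they do the work, as an engineer would, in place of code of your own. Each camera call takes 0.05 s, during which the arm holds its last target. There are 200 camera calls.

## Task

Pick up the loose pine batten lying beside the glazing board, lay it flat on the board along the middle of the leaded panel's open edge (the one nearest you), and push with it to slide the panel gently along the side batten until its far edge is square and tight against the fence. Finish while still holding: keep your grip or fingers on the batten and keep pressing it flat against the panel with a steady push of about 14 N, panel tight on the fence, so that I can nail the batten down. Push only with the batten, never with the gripper on the panel, do not ram or overpress it (the lead would buckle), and leave the hammer, nail tin and solder reel where they lie.

Things in the scene. Friction and masses are not known exactly. Their poses are not given: they have to be found in the camera images.
- board: Glazing board fixed to the bench: plywood 340 x 370 x 9 mm. Origin: centre of its underside, on the bench top. Its x axis points away from the robot, square to the fence; its y axis runs along the fence. The side batten, 25 mm high, 30 mm wide and 220 mm long, is nailed on it: its inner face, which guides the panel's left (+y) edge, is at y = +135 mm in the board's frame, from x = -96 to +124 mm.
- fence: The fence: a pine batten nailed down along the board's far edge, 40 x 370 x 25 mm. Fixed to the board, does not move. Origin: the middle of the foot of its inner face (the face towards the robot, against which the panel must be pressed), on the board's top, 125 mm beyond the board's origin; x axis points away from the panel into the fence, y along it.
- panel: Loose leaded glass panel lying flat on the board: two by three cream and amber panes in grey lead, 160 mm (its x, fence to open edge) x 260 mm (its y, along the fence) x 6 mm thick, about 0.5 kg. Origin: centre of its underside. It starts 15 to 40 mm short of the fence, square to it, its left (+y) edge 1 to 4 mm from the side batten. It slides on the board with some 2 to 6 N of friction.
- batten: Loose pine batten: 28 mm (its x) x 220 mm (its y, lengthwise) x 25 mm high, about 80 g; two nails started in its top, 80 mm either side of the middle, stand 15 mm proud. Ends and sides alike. Origin: centre of its underside. Starts on the bench left or right of the board. Leaning it down on the board loses push to friction (up to 1 N per N of load), so rest it lightly; contacts are stiff.
- hammer: Bystander: glazier's hammer, 240 mm long along its x, lying on the bench on the other side of the board. Origin: below the middle of its length, on the bench.
- nail_tin: Bystander: open round tin of nails, 72 mm across, 42 mm high. Origin: centre of its underside.
- solder_reel: Bystander: reel of solder wire standing on its flange, 66 mm across, 46 mm high. Origin: centre of its underside.
There are look-alikes about, which are no part of the job. What is shaped like the batten but pink or turquoise is not meant.

How it is judged:
By the outcome, as a careful person would: the job done as asked, in the order asked, and still so for the second after the job is handed in, while the arm keeps its last pose, push and grip.
It also fails if it takes over 61 s, if anything falls off the work surface, if the arm or the gripper's body presses on something with over 40 N, if the wrist force passes 120 N, or if a joint passes its speed limit or range.

## Working session

There is one attempt and no reset: what is moved stays moved. The work goes in short steps, Python scripts to look and compute and a tool call to move; the robot and the scene stay as the last step left them, time stands still between calls to the robot, and variables do not carry over. Pictures are saved under pics/ and viewed, at most 10 in all, crops included, and the job is handed in when it is done.

Besides the shell and the picture viewer there is one more tool, called after "Emit:" as name(argument=value, ...), one argument or row to a line, values as JSON. step_arm: Moves the arm, as the interface text tells. Its arguments: {"type":"object","properties":{"plan":{"type":"array","items":{"type":"array","items":{"type":"number"}}},"grip_force":{"type":"number"}},"required":["plan"]}

```bash
ls; mkdir -p pics; python3 - <<'E'
from cell import *
import cv2,numpy as np,pickle
s=observe();print(s)
o={}
for n in ("scene","side"):
    c=read_camera(n);o[n]=c
    print(n,{k:v for k,v in c.items() if k not in("img","range_z")})
pickle.dump(o,open("cams.pkl","wb"))
cv2.imwrite("pics/a.png",cv2.resize(o["scene"]["img"][:,:,::-1],(768,576)))
cv2.imwrite("pics/b.png",cv2.resize(o["side"]["img"][:,:,::-1],(768,576)))
E
```

```text
pics
{'time': 0.0, 'qpos': array([-1.38500556e+00,  3.42722649e-01,  1.52505353e+00,  9.08114184e-07,
        1.27539287e+00, -1.45942842e-01]), 'qvel': array([ 7.08093593e-04, -1.41571574e-03,  5.21765245e-04, -1.72251288e-03,
        9.43613870e-04,  1.21596009e-05]), 'joint_efforts': array([-8.74952766e-04, -4.31243527e+01, -2.44219244e+01,  7.17330887e-02,
        5.59792563e-02, -1.19413389e-04]), 'tool_pos': array([ 0.17095411, -0.49593943,  0.22603226]), 'tool_rot': array([-3.14003315e+00, -2.30106130e-04,  3.31733168e-01]), 'contact_force': array([-0.05190106, -0.24969387,  0.07674482]), 'torque': array([-0.01390015, -0.03278794, -0.02225533]), 'grip_force': 0.0, 'opening': 0.09162091054204316}
scene {'fx': 460.7989284670966, 'fy': 460.7989284670966, 'cx': 256.2614758698497, 'cy': 190.08037467491175, 'k1': -0.13634437949089886, 'R': array([[-0.58583201,  0.81038839, -0.00845707],
       [ 0.67509891,  0.48220434, -0.5583193 ],
       [-0.44837744, -0.33279067, -0.82958305]]), 't': array([ 0.23336175, -0.3254764 ,  1.61184546])}
side {'fx': 383.9058694141823, 'fy': 383.9058694141823, 'cx': 260.32412700916444, 'cy': 192.10017434286002, 'k1': -0.11094353426666595, 'R': array([[-0.99445168, -0.10507883,  0.0049289 ],
       [-0.06148641,  0.54260362, -0.83773548],
       [ 0.08535383, -0.83339052, -0.546054  ]]), 't': array([0.50127383, 0.03219866, 1.18783414])}
```

View pics/a.png

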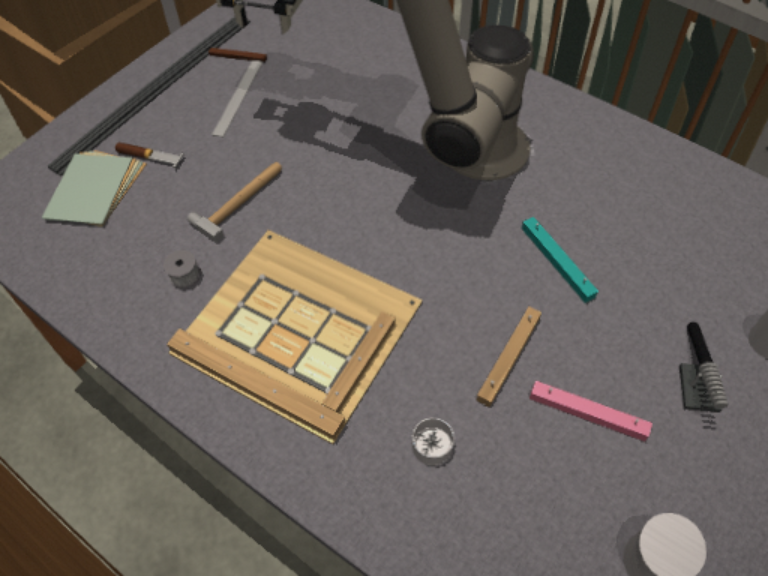

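View pics/b.png

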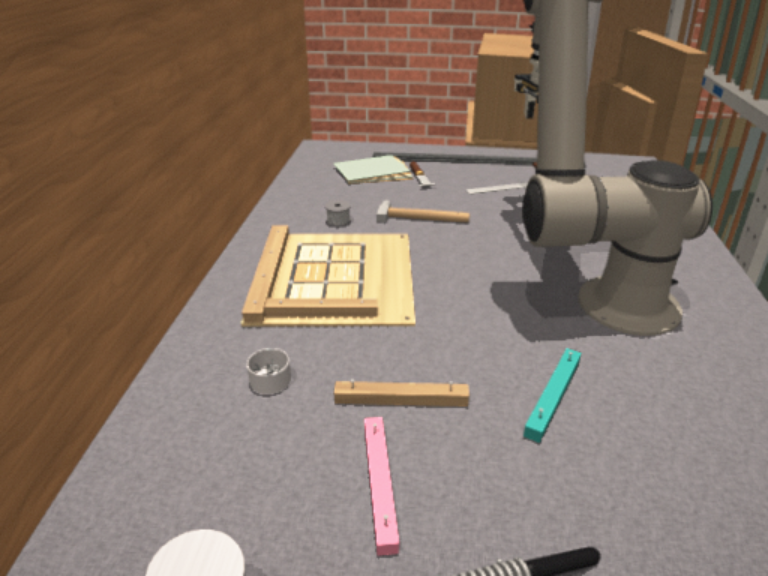

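The scene view (768x576) shows the brown batten from (533,312) to (486,400), left of the board. The board's corners are at (268,235), (420,300), (340,435) and (172,345), with the fence on the lower-left side. The hammer and reel are right of the board, and the tin is at (433,440) near the batten.

```bash
cat >h.py <<'E'
import numpy as np,cv2
def rays(c,uv):
    K=np.array([[c["fx"],0,c["cx"]],[0,c["fy"],c["cy"]],[0,0,1]])
    return cv2.undistortPoints(np.asarray(uv,float).reshape(-1,1,2),K,np.array([c["k1"],0,0,0,0.]))[:,0]
def RT(c,T=None):
    if T is None: return c["R"].T,-c["R"].T@c["t"]
    M=T@c["T_tool_cam"]; return M[:3,:3],M[:3,3]
def onplane(c,uv,z,T=None):
    r=rays(c,uv);R,p=RT(c,T);d=np.c_[r,np.ones(len(r))]@R.T
    return p+d*((z-p[2])/d[:,2])[:,None]
def cloud(c,T=None):
    h,w=c["range_z"].shape;v,u=np.mgrid[:h,:w]
    r=rays(c,np.c_[u.ravel(),v.ravel()]);R,p=RT(c,T)
    P=(np.c_[r,np.ones(len(r))]*c["range_z"].reshape(-1,1))@R.T+p
    return P.reshape(h,w,3)
def rect(m,c,z,T=None,dx=0):
    """largest contour of mask -> corners on plane z -> min area rect (mm, deg)"""
    k=max(cv2.findContours(m.astype(np.uint8),cv2.RETR_EXTERNAL,cv2.CHAIN_APPROX_NONE)[0],key=cv2.contourArea)
    P=onplane(c,k[:,0],z,T)[:,:2]
    return cv2.minAreaRect((P*1000).astype(np.float32))
E
python3 - <<'E'
from h import *;import pickle
o=pickle.load(open("cams.pkl","rb"))
boxes={"scene":((475,300,550,410),(160,225,430,445)),"side":((325,370,480,412),(235,220,425,330))}
for n,c in o.items():
    P=cloud(c);hsv=cv2.cvtColor(c["img"],cv2.COLOR_RGB2HSV);z=P[...,2]
    for nm,b in zip(("bat","board"),boxes[n]):
        a=np.zeros(z.shape,bool);b=[int(x/1.5) for x in b];a[b[1]:b[3],b[0]:b[2]]=1
        wood=a&(hsv[...,1]>70)
        print(n,nm,"zhist",[(int(k*3),int(v)) for k,v in enumerate(np.histogram(z[wood]*1000,np.arange(0,54,3))[0])])
        if nm=="bat":
            m=wood&(z>.019)&(z<.030);q=P[m][:,:2]*1000
            print(" top rect",rect(m,c,.025)); print(" cloud",cv2.minAreaRect(q.astype(np.float32)),np.median(z[m]))
        else:
            m=a&(z>.028)&(z<.040); nl,l,st,_=cv2.connectedComponentsWithStats(m.astype(np.uint8))
            print(" fence+side rect",rect(m,c,.034), st[1:,4])
            m=a&(z>.005); print(" board",rect(m,c,.009))
            Q=P[a&(abs(z-.034)<.004)][:,:2]*1000; print(" hi cloud",cv2.minAreaRect(Q.astype(np.float32)))
E
```

```text
scene bat zhist [(0, 10), (3, 14), (6, 17), (9, 20), (12, 25), (15, 15), (18, 56), (21, 226), (24, 356), (27, 150), (30, 12), (33, 1), (36, 0), (39, 1), (42, 1), (45, 0), (48, 0)]
 top rect ((453.93731689453125, 327.9229736328125), (224.60256958007812, 28.226516723632812), 4.401514530181885)
 cloud ((449.0940246582031, 371.4521484375), (223.05072021484375, 115.91056060791016), 4.328280448913574) 0.02497295344076067
scene board zhist [(0, 100), (3, 880), (6, 2490), (9, 2430), (12, 1513), (15, 550), (18, 125), (21, 69), (24, 71), (27, 195), (30, 863), (33, 1212), (36, 381), (39, 20), (42, 0), (45, 0), (48, 0)]
 fence+side rect ((674.4481811523438, -37.429351806640625), (261.60931396484375, 370.60101318359375), 8.481953620910645) [   2    1    1    1    1    2    2    1    1    1   30    1    1 2665
   17    2    2]
 board ((635.6292724609375, -46.8214111328125), (342.2719421386719, 389.81024169921875), 6.379711627960205)
 hi cloud ((667.0130615234375, -16.240997314453125), (273.15924072265625, 594.5775756835938), 4.461816787719727)
side bat zhist [(0, 83), (3, 76), (6, 86), (9, 66), (1
[... 195 characters left out ...]
 34.68254852294922), 4.005055904388428)
 cloud ((451.8763427734375, 329.6716613769531), (219.63389587402344, 33.176822662353516), 4.334535598754883) 0.02432701454109365
side board zhist [(0, 60), (3, 672), (6, 1987), (9, 771), (12, 532), (15, 101), (18, 93), (21, 84), (24, 98), (27, 130), (30, 826), (33, 326), (36, 2), (39, 0), (42, 0), (45, 0), (48, 0)]
 fence+side rect ((673.8134765625, -31.972579956054688), (259.48565673828125, 378.1264343261719), 9.229288101196289) [1271]
 board ((639.2963256835938, -55.95135498046875), (346.04437255859375, 427.2892150878906), 6.763847827911377)
 hi cloud ((675.6632080078125, -38.53973388671875), (259.2413330078125, 374.4159851074219), 9.607216835021973)
```

Emit:
step_arm(
  plan=[
    [-1, 0.06, -0.025, -0.02, 0.03],
    [-1, 0.12, -0.05, -0.04, 0.06],
    [-1, 0.175, -0.07, -0.06, 0.09],
    [-1, 0.23, -0.095, -0.08, 0.12],
    [-1, 0.285, -0.12, -0.1, 0.15],
    [-1, 0.34, -0.14, -0.1, 0.177],
    [-1, 0.38, -0.19, -0.1, 0.177],
    [-1, 0.42, -0.23, -0.1, 0.177],
    [-1, 0.44, -0.28, -0.1, 0.177],
    [-1, 0.456, -0.314, -0.1, 0.177],
    [-1, 0.456, -0.314, -0.1, 0.177],
    [-1, 0.456, -0.314, -0.1, 0.177],
    [-1, 0.456, -0.314, -0.1, 0.177],
  ],
)

```text
time: 1.72
tool_pos: [0.4998, -0.0521, 0.3265]
tool_rot: [3.141, 0.0, 0.153]
contact_force: [0.9, -0.0, -0.5]
opening: 0.092
grip_force: 0.0
```

```bash
python3 - <<'E'
from cell import *
import cv2,pickle
try: print("go",grasp_offset)
except NameError: print([k for k in globals()])
s=observe();c=read_camera("wrist");pickle.dump((s,c),open("w1.pkl","wb"))
print(s["tool_pos"],s["tool_rot"],s["qpos"],s["contact_force"],c["T_tool_cam"],c["fx"],c["k1"])
cv2.imwrite("pics/c.png",cv2.resize(c["img"][:,:,::-1],(768,576)))
E
```

```text
go 0.0188
[ 0.49978017 -0.05209947  0.32651006] [3.14139985e+00 4.43669937e-04 1.53140006e-01] [-2.56278523e-01  2.40908576e-01  1.39178124e+00 -3.54152441e-04
  1.50923310e+00  1.16139960e+00] [ 0.92283096 -0.00628772 -0.54617326] [[ 2.67211166e-04 -9.64202256e-01 -2.65167756e-01  7.11372270e-02]
 [ 9.99999759e-01  4.27394908e-04 -5.46386311e-04 -3.30679200e-04]
 [ 6.40158262e-04 -2.65167546e-01  9.64202138e-01 -1.57477618e-01]
 [ 0.00000000e+00  0.00000000e+00  0.00000000e+00  1.00000000e+00]] 279.4637398121247 -0.0645841850829951
```

View pics/c.png

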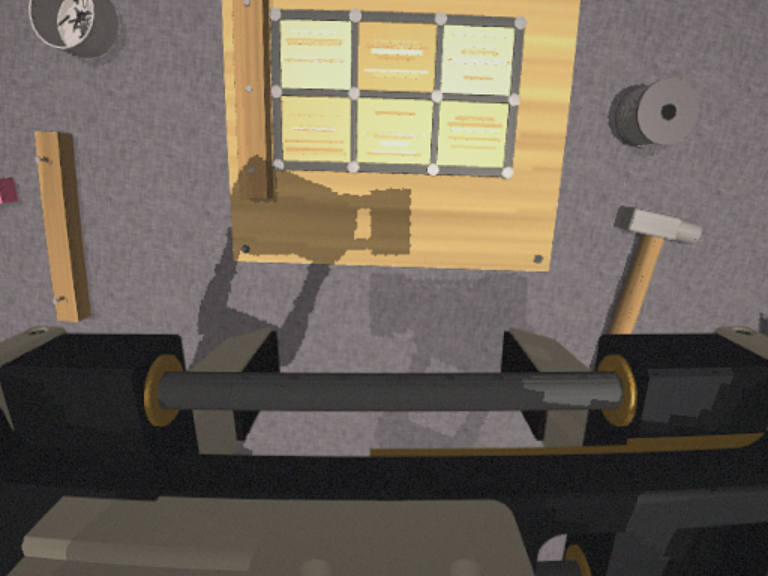

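The wrist view shows the panel's open edge from (276,166) to (515,178), the board's near edge from (235,262) to (550,270), and the batten from (36,132) to (78,320). The fence is out of frame.

```bash
cat >>h.py <<'E'
def tool_T(s):
    from scipy.spatial.transform import Rotation as Ro
    T=np.eye(4);T[:3,:3]=Ro.from_euler("xyz",s["tool_rot"]).as_matrix();T[:3,3]=s["tool_pos"];return T
def panel(c,s,z=.015):
    """panel open-edge and other corner points via lead+pane quad"""
    hsv=cv2.cvtColor(c["img"],cv2.COLOR_RGB2HSV)
    return hsv
def edge(c,p,q,half=8,T=None,z=.015,n=60,sign=0):
    """sub-pixel strongest grey gradient along normals of segment p-q (full-res px); returns world line centre, angle"""
    g=cv2.GaussianBlur(cv2.cvtColor(c["img"],cv2.COLOR_RGB2GRAY),(0,0),.8).astype(np.float32)
    p,q=np.array(p,float),np.array(q,float);d=(q-p)/np.linalg.norm(q-p);nn=np.array([-d[1],d[0]])
    tt=np.arange(-half,half+.01,.25);out=[]
    for a in np.linspace(.04,.96,n):
        L=p+a*(q-p)+tt[:,None]*nn
        v=cv2.remap(g,L[:,0].astype(np.float32)[None],L[:,1].astype(np.float32)[None],1)[0]
        gr=np.gradient(v); gr=abs(gr) if sign==0 else gr*sign
        out.append(L[np.argmax(gr)])
    W=onplane(c,np.array(out),z,T)[:,:2].astype(np.float32)
    for _ in range(6):
        vx,vy,x,y=cv2.fitLine(W,cv2.DIST_HUBER,0,.001,.001)[:,0]
        r=abs((W[:,0]-x)*-vy+(W[:,1]-y)*vx);W=W[r<max(.0008,2*np.median(r))]
    return np.array([x,y]),np.degrees(np.arctan2(vy,vx)),float(np.median(r)),len(W)
E
python3 - <<'E'
from h import *;import pickle
o=pickle.load(open("cams.pkl","rb"));s,w=pickle.load(open("w1.pkl","rb"));T=tool_T(s)
H=lambda *a:[(x/1.5,y/1.5) for x,y in a]
for nm,seg,z,sg in [("panel open",((280,171),(506,177)),.015,0),("panel far",((278,10),(520,18)),.015,0),("panel right",((524,22),(512,174)),.015,0),
  ("board near",((330,265),(548,271)),.009,0),("board right",((578,10),(551,262)),.009,0),("side batten top right",((262,8),(268,150)),.034,0),("batten topL",((36,134),(59,318)),.025,0),("batten topR",((63,138),(80,316)),.025,0),("batten far end",((38,132),(60,132)),.025,0),("batten near end",((60,321),(77,321)),.025,0)]:
    print(nm,edge(w,*H(*seg),half=4,T=T,z=z,sign=sg))
c=o["scene"]
for nm,seg,z in [("S fence inner top",((185,333),(338,407)),.034),("S fence outer top",((170,348),(338,432)),.034),("S panel open",((264,278),(370,325)),.015),("S panel far",((220,338),(326,388)),.015)]:
    print(nm,edge(c,*H(*seg),half=3,z=z))
for p in onplane(w,H((276,11),(521,22),(277,165),(508,173)),.015,T): print(p.round(4))
E
```

```text
panel open (array([ 0.5672394 , -0.02437885], dtype=float32), np.float32(-83.022224), 0.00037183309905231, 46)
panel far (array([ 0.72807044, -0.02258606], dtype=float32), np.float32(-82.99419), 0.0004278067499399185, 53)
panel right (array([ 0.6674444, -0.1623438], dtype=float32), np.float32(7.1259503), 0.00036064349114894867, 49)
board near (array([ 0.47099304, -0.10035013], dtype=float32), np.float32(-83.071266), 0.0002918390091508627, 50)
board right (array([ 0.62920266, -0.22455016], dtype=float32), np.float32(6.8307624), 0.0002942252904176712, 51)
side batten top right (array([0.632644  , 0.09708474], dtype=float32), np.float32(7.1773963), 0.00035467371344566345, 48)
batten topL (array([0.45342666, 0.34317827], dtype=float32), np.float32(4.643982), 0.00027274806052446365, 41)
batten topR (array([0.4591648 , 0.31581327], dtype=float32), np.float32(4.5912123), 0.00017285416834056377, 50)
batten far end (array([0.56207544, 0.33485737], dtype=float32), np.float32(-83.79486), 2.0866573322564363e-06, 56)
batten near end (array([0.3434996 , 0.31664583], dtype=float32), np.float32(-88.34012), 0.00028194772312417626, 48)
S fence inner top (array([ 0.75604224, -0.03096096], dtype=float32), np.float32(-82.9858), 0.00023834267631173134, 36)
S fence outer top (array([0.7944755 , 0.02685696], dtype=float32), np.float32(-81.81337), 0.00020100083202123642, 21)
S panel open (array([ 0.5783897 , -0.04042149], dtype=float32), np.float32(-82.67855), 0.0003593582659959793, 40)
S panel far (array([0.7166114 , 0.01020584], dtype=float32), np.float32(-79.07016), 0.001278398558497429, 26)
[0.711  0.0975 0.015 ]
[ 0.7392 -0.1499  0.015 ]
[0.5591 0.0813 0.015 ]
[ 0.5892 -0.1682  0.015 ]
```

Emit:
step_arm(
  plan=[
    [-1, 0.002, -0.055, 0.0, 0.01],
    [-1, 0.004, -0.11, 0.0, 0.02],
    [-1, 0.006, -0.165, 0.02, 0.03],
    [-1, 0.008, -0.22, 0.04, 0.045],
    [-1, 0.009, -0.275, 0.065, 0.055],
    [-1, 0.01, -0.33, 0.09, 0.065],
    [-1, 0.0117, -0.384, 0.115, 0.073],
    [-1, 0.0117, -0.384, 0.16, 0.073],
    [-1, 0.0117, -0.384, 0.2, 0.073],
    [-1, 0.0117, -0.384, 0.23, 0.073],
    [-1, 0.0117, -0.384, 0.23, 0.073],
    [-1, 0.0117, -0.384, 0.23, 0.073],
  ],
)

```text
time: 3.28
tool_pos: [0.4534, 0.3302, 0.0979]
tool_rot: [-3.141, -0.002, 0.081]
contact_force: [1.1, -0.6, 0.4]
opening: 0.0917
grip_force: 0.0
```

```bash
python3 - <<'E'
from cell import *
from h import *
s=observe();c=read_camera("wrist");print(s["tool_pos"],s["tool_rot"],s["qpos"],s["contact_force"])
cv2.imwrite("pics/d.png",c["img"][:,:,::-1])
E
```

```text
[0.45335742 0.33017552 0.09785576] [-3.14097212e+00 -1.69279659e-03  8.08620397e-02] [ 4.92876139e-01  5.36840285e-01  1.59705985e+00 -1.29384853e-04
  1.00589289e+00  1.98287907e+00] [ 1.07812244 -0.55689334  0.36369837]
```

View pics/d.png

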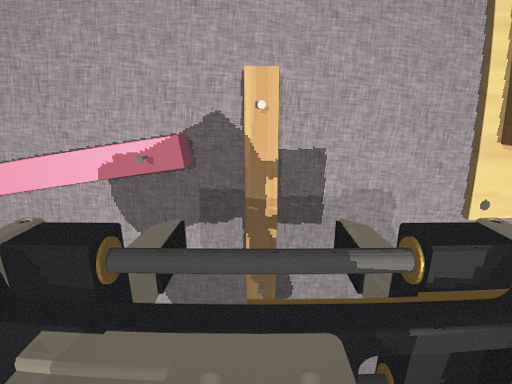

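The wrist view shows the batten centred between the fingers at column 262. The pink look-alike at (187,150) is clear ahead and to the left.

Emit:
step_arm(
  plan=[
    [-1, 0, 0.0005, 0.03, 0],
    [-1, 0, 0.0005, 0.055, 0],
    [-1, 0, 0.0005, 0.075, 0],
    [-1, 0, 0.0005, 0.087, 0],
    [-1, 0, 0.0005, 0.0875, 0],
    [-1, 0, 0.0005, 0.0875, 0],
    [-0.4, 0, 0.0005, 0.0875, 0],
    [0, 0, 0.0005, 0.0875, 0],
    [0.4, 0, 0.0005, 0.0875, 0],
    [1, 0, 0.0005, 0.0875, 0],
    [1, 0, 0.0005, 0.0875, 0],
    [1, 0, 0.0005, 0.0875, 0],
    [1, 0, 0.0005, 0.0875, 0],
  ],
  grip_force=45,
)

```text
time: 4.95
tool_pos: [0.4523, 0.3297, 0.0092]
tool_rot: [3.141, 0.0, 0.082]
contact_force: [0.6, -0.5, 0.2]
opening: 0.0273
grip_force: 45.0
```

Emit:
step_arm(
  plan=[
    [1, 0, 0, -0.03, 0],
    [1, 0, 0, -0.07, 0],
    [1, 0, 0, -0.11, -0.05],
    [1, 0.005, 0.03, -0.12, -0.2],
    [1, 0.01, 0.075, -0.12, -0.36],
    [1, 0.016, 0.12, -0.12, -0.52],
    [1, 0.022, 0.165, -0.12, -0.68],
    [1, 0.028, 0.21, -0.12, -0.84],
    [1, 0.034, 0.255, -0.12, -1.0],
    [1, 0.04, 0.3, -0.12, -1.16],
    [1, 0.046, 0.34, -0.12, -1.32],
    [1, 0.05, 0.37, -0.12, -1.48],
    [1, 0.0523, 0.3827, -0.12, -1.58],
    [1, 0.0523, 0.3827, -0.12, -1.611],
    [1, 0.0523, 0.3827, -0.12, -1.611],
    [1, 0.0523, 0.3827, -0.12, -1.611],
    [1, 0.0523, 0.3827, -0.12, -1.611],
  ],
)

```text
time: 7.08
tool_pos: [0.5356, -0.0468, 0.1293]
tool_rot: [-3.142, 0.0, 1.693]
contact_force: [-0.5, 0.6, -0.7]
opening: 0.0277
grip_force: 45.0
```

```bash
python3 - <<'E'
from cell import *
from h import *
import pickle
s=observe();print(s["tool_pos"],s["tool_rot"],s["qpos"],s["contact_force"],s["opening"])
c=read_camera("wrist");o=read_camera("scene");pickle.dump((s,c,o),open("w2.pkl","wb"))
cv2.imwrite("pics/e.png",np.hstack([c["img"],o["img"]])[:,:,::-1][:, :].copy() if 0 else cv2.resize(np.vstack([c["img"],o["img"]])[:,:,::-1],(400,600)))
E
```

```text
[ 0.53559426 -0.04680074  0.12925442] [-3.14157624e+00  5.25967325e-05  1.69309445e+00] [-2.29713157e-01  4.62038834e-01  1.62783700e+00 -6.33812499e-05
  1.05171410e+00 -3.51979835e-01] [-0.53672748  0.62973379 -0.74623432] 0.027710102684620062
```

View pics/e.png

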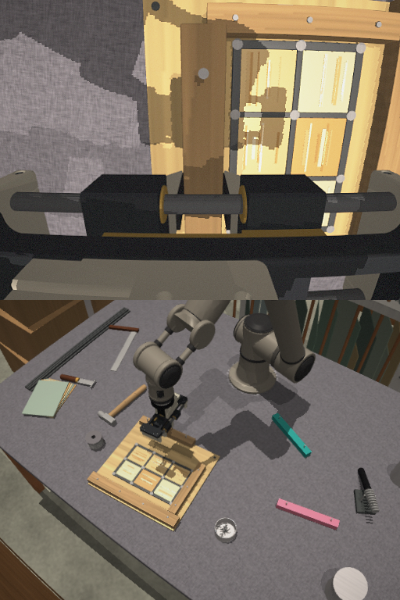

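The batten is held flat, with its left edge at column 183 and right edge at column 225 in the upper half of the picture, and it lies parallel to the panel's open edge at about column 230. In the scene view below, nothing else has been disturbed.

```bash
python3 - <<'E'
from h import *;import pickle
s,c,o=pickle.load(open("w2.pkl","rb"));T=tool_T(s)
ex=np.array([.99255,.12187]);ey=np.array([-ex[1],ex[0]])
print("tcp",s["tool_pos"][:2]@ex,s["tool_pos"][:2]@ey)
for nm,seg,z in [("L",((183,40),(183,150)),.145),("R",((225,40),(224,150)),.145),("end",((187,22),(222,22)),.145),("panel open",((231,60),(229,150)),.015),("side",((235,36),(390,41)),.009+.006)]:
    p,a,r,n=edge(c,*[(x*1.28,y*1.28) for x,y in seg],half=6,T=T,z=z);print(nm,p@ex,p@ey,a,r,n)
E
```

```text
tcp 0.5259004736069296 -0.1117249466304389
L 0.5124653443922289 -0.04386722729450091 -82.227005 0.00013546791160479188 60
R 0.5416248553553225 -0.04953576667875052 -79.59554 0.00013766763731837273 33
end 0.5267249874441325 -9.09775783121586e-05 16.09432 0.00026307912776246667 46
panel open 0.559322892942261 -0.058027590537015346 -83.22404 0.00023308256641030312 55
side 0.6555784873823076 0.02392754545636475 6.8061767 0.00013987766578793526 35
```

Emit:
step_arm(
  plan=[
    [1, -0.001, 0, 0.03, 0],
    [1, -0.002, 0, 0.065, 0],
    [1, -0.002, 0, 0.09, 0],
    [1, -0.002, 0, 0.102, 0],
    [1, -0.002, 0, 0.107, 0],
    [1, -0.002, 0, 0.109, 0],
    [1, -0.002, 0, 0.109, 0],
    [1, -0.002, 0, 0.109, 0],
  ],
)

```text
time: 8.18
tool_pos: [0.5363, -0.0495, 0.0208]
tool_rot: [3.14, 0.001, 1.693]
contact_force: [0.1, 0.6, -1.4]
opening: 0.0274
grip_force: 45.0
```

Emit:
step_arm(
  plan=[
    [1, 0, 0, 0.0005, 0],
    [1, 0, 0, 0.001, 0],
    [1, 0, 0, 0.0015, 0],
    [1, 0, 0, 0.0015, 0],
    [1, 0, 0, 0.0015, 0],
  ],
)

```text
time: 8.8
tool_pos: [0.5359, -0.0494, 0.0187]
tool_rot: [-3.142, 0.0, 1.693]
contact_force: [-0.3, 0.0, -0.7]
opening: 0.0273
grip_force: 45.0
```

Emit:
step_arm(
  plan=[
    [1, 0, 0, 0.0003, 0],
    [1, 0, 0, 0.0006, 0],
    [1, 0, 0, 0.0006, 0],
    [1, 0, 0, 0.0006, 0],
  ],
)

```text
time: 9.3
tool_pos: [0.5359, -0.0494, 0.0181]
tool_rot: [3.142, 0.0, 1.693]
contact_force: [-0.1, 0.3, -1.4]
opening: 0.0278
grip_force: 45.0
```

Emit:
step_arm(
  plan=[
    [1, 0, 0, 0.0002, 0],
    [1, 0, 0, 0.0004, 0],
    [1, 0, 0, 0.0004, 0],
    [1, 0, 0, 0.0004, 0],
  ],
)

```text
time: 9.8
tool_pos: [0.5359, -0.0494, 0.0181]
tool_rot: [3.141, 0.0, 1.693]
contact_force: [-2.0, 0.3, 5.0]
opening: 0.0276
grip_force: 45.0
```

Emit:
step_arm(
  plan=[
    [1, 0, 0, -0.0004, 0],
    [1, 0, 0.003, -0.0004, 0],
    [1, 0, 0.007, -0.0004, 0],
    [1, 0, 0.011, -0.0004, 0],
    [1, 0, 0.014, -0.0004, 0],
    [1, 0, 0.015, -0.0004, 0],
    [1, 0, 0.015, -0.0004, 0],
    [1, 0, 0.015, -0.0004, 0],
  ],
)

```text
time: 10.8
tool_pos: [0.5504, -0.0476, 0.0181]
tool_rot: [-3.141, -0.0, 1.693]
contact_force: [-3.8, -1.0, 5.3]
opening: 0.0277
grip_force: 45.0
```

Emit:
step_arm(
  plan=[
    [1, 0, 0.0008, 0, 0],
    [1, 0, 0.0016, 0, 0],
    [1, 0, 0.0024, 0, 0],
    [1, 0, 0.003, 0, 0],
    [1, 0, 0.003, 0, 0],
    [1, 0, 0.003, 0, 0],
  ],
)

```text
time: 11.55
tool_pos: [0.5533, -0.0472, 0.0181]
tool_rot: [-3.141, -0.0, 1.693]
contact_force: [-3.4, 0.0, 4.9]
opening: 0.0276
grip_force: 45.0
```

Emit:
step_arm(
  plan=[
    [1, 0, 0.0006, 0, 0],
    [1, 0, 0.0012, 0, 0],
    [1, 0, 0.0018, 0, 0],
    [1, 0, 0.0024, 0, 0],
    [1, 0, 0.003, 0, 0],
    [1, 0, 0.003, 0, 0],
    [1, 0, 0.003, 0, 0],
  ],
)

```text
time: 12.42
tool_pos: [0.5563, -0.0468, 0.0181]
tool_rot: [-3.141, -0.0, 1.693]
contact_force: [-4.3, -0.7, 4.7]
opening: 0.0278
grip_force: 45.0
```

Emit:
step_arm(
  plan=[
    [1, 0, 0, -0.0003, 0],
    [1, 0, 0, -0.0003, 0],
    [1, 0, 0, -0.0003, 0],
  ],
)

```text
time: 12.8
tool_pos: [0.5564, -0.0469, 0.0181]
tool_rot: [-3.141, -0.0, 1.693]
contact_force: [-3.5, -1.0, 1.8]
opening: 0.0279
grip_force: 45.0
```

Emit:
step_arm(
  plan=[
    [1, 0, 0.0006, 0, 0],
    [1, 0, 0.0012, 0, 0],
    [1, 0, 0.0012, 0, 0],
    [1, 0, 0.0012, 0, 0],
  ],
)

```text
time: 13.3
tool_pos: [0.5567, -0.0468, 0.0182]
tool_rot: [-3.139, -0.0, 1.693]
contact_force: [-6.1, -1.7, 3.9]
opening: 0.0278
grip_force: 45.0
```

Emit:
step_arm(
  plan=[
    [1, 0, 0.0005, -0.0002, 0],
    [1, 0, 0.001, -0.0002, 0],
    [1, 0, 0.0015, -0.0002, 0],
    [1, 0, 0.002, -0.0002, 0],
    [1, 0, 0.0025, -0.0002, 0],
    [1, 0, 0.003, -0.0002, 0],
    [1, 0, 0.003, -0.0002, 0],
  ],
)

```text
time: 14.18
tool_pos: [0.5611, -0.0463, 0.0186]
tool_rot: [3.141, 0.0, 1.693]
contact_force: [-2.1, -0.5, -3.0]
opening: 0.0276
grip_force: 45.0
```

Emit:
step_arm(
  plan=[
    [1, 0, 0.0006, 0, 0],
    [1, 0, 0.0012, 0, 0],
    [1, 0, 0.0018, 0, 0],
    [1, 0, 0.0024, 0, 0],
    [1, 0, 0.003, 0, 0],
    [1, 0, 0.0036, 0, 0],
    [1, 0, 0.004, 0, 0],
    [1, 0, 0.004, 0, 0],
  ],
)

```text
time: 15.18
tool_pos: [0.565, -0.0459, 0.0186]
tool_rot: [3.141, 0.0, 1.693]
contact_force: [-2.5, -0.0, -3.0]
opening: 0.0278
grip_force: 45.0
```

Emit:
step_arm(
  plan=[
    [1, 0, 0.0005, 0.0003, 0],
    [1, 0, 0.001, 0.0004, 0],
    [1, 0, 0.0015, 0.0004, 0],
    [1, 0, 0.002, 0.0004, 0],
    [1, 0, 0.0025, 0.0004, 0],
    [1, 0, 0.003, 0.0004, 0],
    [1, 0, 0.003, 0.0004, 0],
  ],
)

```text
time: 16.05
tool_pos: [0.5673, -0.0455, 0.0186]
tool_rot: [-3.14, 0.0, 1.693]
contact_force: [-6.2, -0.0, 2.6]
opening: 0.0274
grip_force: 45.0
```

```bash
python3 - <<'E'
from cell import *
from h import *
import pickle
s=observe();c=read_camera("wrist");o=read_camera("scene");d=read_camera("side");pickle.dump((s,c,o,d),open("w3.pkl","wb"))
print(s["contact_force"],s["tool_pos"])
cv2.imwrite("pics/f.png",np.hstack([c["img"][:,:,::-1][:300,112:],cv2.resize(d["img"][140:220,150:285,::-1],(400,300))]))
E
```

```text
[-6.18982731 -0.03929555  2.60007779] [ 0.56728127 -0.04554429  0.01858754]
```

View pics/f.png

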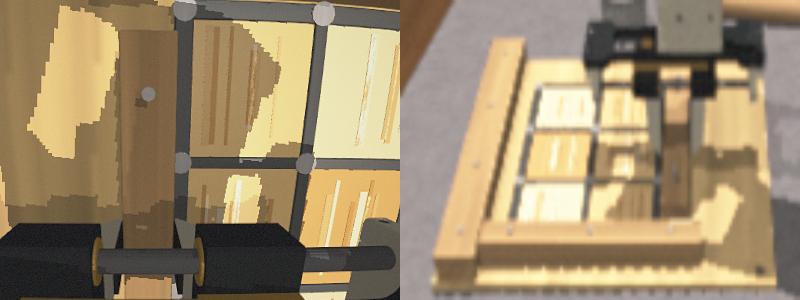

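The batten's face lies along the lead edge, at about column 175 of the crop, roughly parallel to it. The panel is still clear of the fence in the side view on the right.

Emit:
step_arm(
  plan=[
    [1, 0, 0.0006, -0.0002, 0],
    [1, 0, 0.0012, -0.0002, 0],
    [1, 0, 0.0018, -0.0002, 0],
    [1, 0, 0.0024, -0.0002, 0],
    [1, 0, 0.003, -0.0002, 0],
    [1, 0, 0.0036, -0.0002, 0],
    [1, 0, 0.0042, -0.0002, 0],
    [1, 0, 0.0048, -0.0002, 0],
    [1, 0, 0.0054, -0.0002, 0],
    [1, 0, 0.006, -0.0002, 0],
    [1, 0, 0.006, -0.0002, 0],
  ],
)

```text
time: 17.58
tool_pos: [0.5736, -0.0448, 0.0186]
tool_rot: [-3.141, 0.0, 1.693]
contact_force: [-5.4, 0.2, 2.4]
opening: 0.0276
grip_force: 45.0
```

Emit:
step_arm(
  plan=[
    [1, 0, 0.0006, 0, 0],
    [1, 0, 0.0012, 0, 0],
    [1, 0, 0.0018, 0, 0],
    [1, 0, 0.0024, 0, 0],
    [1, 0, 0.003, 0, 0],
    [1, 0, 0.0036, 0, 0],
    [1, 0, 0.004, 0, 0],
    [1, 0, 0.004, 0, 0],
  ],
)

```text
time: 18.58
tool_pos: [0.5775, -0.0443, 0.0186]
tool_rot: [-3.141, 0.0, 1.693]
contact_force: [-5.6, -0.9, 1.8]
opening: 0.0278
grip_force: 45.0
```

Emit:
step_arm(
  plan=[
    [1, 0, 0.0005, -0.0001, 0],
    [1, 0, 0.001, -0.0001, 0],
    [1, 0, 0.0015, -0.0001, 0],
    [1, 0, 0.002, -0.0001, 0],
    [1, 0, 0.0025, -0.0001, 0],
    [1, 0, 0.003, -0.0001, 0],
    [1, 0, 0.003, -0.0001, 0],
  ],
)

```text
time: 19.45
tool_pos: [0.5807, -0.0439, 0.0186]
tool_rot: [-3.141, 0.0, 1.693]
contact_force: [-5.3, -0.2, -0.3]
opening: 0.0275
grip_force: 45.0
```

Emit:
step_arm(
  plan=[
    [1, 0, 0.0004, 0, 0],
    [1, 0, 0.0008, 0, 0],
    [1, 0, 0.0012, 0, 0],
    [1, 0, 0.0012, 0, 0],
  ],
)

```text
time: 19.95
tool_pos: [0.5818, -0.0437, 0.0186]
tool_rot: [-3.141, 0.0, 1.693]
contact_force: [-4.8, -0.7, 0.9]
opening: 0.0274
grip_force: 45.0
```

Emit:
step_arm(
  plan=[
    [1, 0, 0.0004, 0, 0],
    [1, 0, 0.0008, 0, 0],
    [1, 0, 0.0012, 0, 0],
    [1, 0, 0.0012, 0, 0],
  ],
)

```text
time: 20.45
tool_pos: [0.583, -0.0436, 0.0186]
tool_rot: [-3.141, 0.0, 1.693]
contact_force: [-5.2, -1.4, 1.7]
opening: 0.0275
grip_force: 45.0
```

Emit:
step_arm(
  plan=[
    [1, 0, 0.0003, 0, 0],
    [1, 0, 0.0006, 0, 0],
    [1, 0, 0.001, 0, 0],
    [1, 0, 0.001, 0, 0],
  ],
)

```text
time: 20.95
tool_pos: [0.584, -0.0435, 0.0186]
tool_rot: [-3.141, 0.0, 1.693]
contact_force: [-4.8, -0.6, 0.8]
opening: 0.0279
grip_force: 45.0
```

Emit:
step_arm(
  plan=[
    [1, 0, 0.0003, 0, 0],
    [1, 0, 0.0006, 0, 0],
    [1, 0, 0.001, 0, 0],
    [1, 0, 0.001, 0, 0],
  ],
)

```text
time: 21.45
tool_pos: [0.585, -0.0434, 0.0186]
tool_rot: [-3.141, 0.0, 1.693]
contact_force: [-5.5, -0.3, 0.7]
opening: 0.0277
grip_force: 45.0
```

Emit:
step_arm(
  plan=[
    [1, 0, 0.0003, 0, 0],
    [1, 0, 0.0006, 0, 0],
    [1, 0, 0.001, 0, 0],
    [1, 0, 0.001, 0, 0],
  ],
)

```text
time: 21.95
tool_pos: [0.586, -0.0433, 0.0186]
tool_rot: [-3.141, 0.0, 1.693]
contact_force: [-5.9, -1.1, 1.1]
opening: 0.0276
grip_force: 45.0
```

Emit:
step_arm(
  plan=[
    [1, 0, 0.0003, 0, 0],
    [1, 0, 0.0006, 0, 0],
    [1, 0, 0.0009, 0, 0],
    [1, 0, 0.0009, 0, 0],
  ],
)

```text
time: 22.45
tool_pos: [0.586, -0.0432, 0.0186]
tool_rot: [-3.139, -0.0, 1.693]
contact_force: [-8.3, -1.3, 3.4]
opening: 0.0278
grip_force: 45.0
```

Emit:
step_arm(
  plan=[
    [1, 0, 0.0003, 0, 0],
    [1, 0, 0.0006, 0, 0],
    [1, 0, 0.0009, 0, 0],
    [1, 0, 0.0009, 0, 0],
  ],
)

```text
time: 22.95
tool_pos: [0.5861, -0.0432, 0.0186]
tool_rot: [-3.137, -0.0, 1.693]
contact_force: [-11.4, -1.9, 6.4]
opening: 0.0273
grip_force: 45.0
```

```bash
python3 - <<'E'
from cell import *
from h import *
import pickle
s=observe();c=read_camera("wrist");o=read_camera("scene");d=read_camera("side");pickle.dump((s,c,o,d),open("w4.pkl","wb"))
print(s["contact_force"],s["tool_pos"])
cv2.imwrite("pics/g.png",np.hstack([cv2.resize(o["img"][140:300,100:290,::-1],(400,337)),cv2.resize(d["img"][140:220,150:285,::-1],(400,337))]))
E
```

```text
[-11.44691394  -1.90498714   6.36286677] [ 0.58606622 -0.04320739  0.01862276]
```

View pics/g.png

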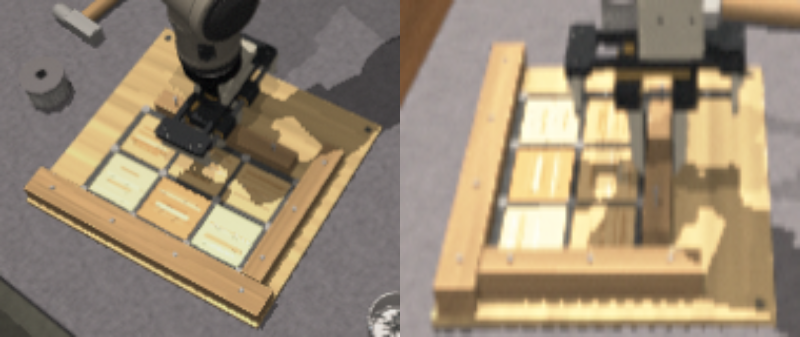

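Both views show the panel's far edge against the fence, along its whole length as far as these views resolve, and the batten on the open edge. I'll ease the down-load first, then bring the push up.

Emit:
step_arm(
  plan=[
    [1, 0, 0, -0.0002, 0],
    [1, 0, 0, -0.0004, 0],
    [1, 0, 0, -0.0004, 0],
    [1, 0, 0, -0.0004, 0],
  ],
)

```text
time: 23.6
tool_pos: [0.5861, -0.043, 0.0186]
tool_rot: [-3.138, -0.001, 1.693]
contact_force: [-9.3, -0.9, 2.9]
opening: 0.0278
grip_force: 45.0
```

Emit:
step_arm(
  plan=[
    [1, 0, 0.0003, -0.0001, 0],
    [1, 0, 0.0006, -0.0002, 0],
    [1, 0, 0.0006, -0.0002, 0],
    [1, 0, 0.0006, -0.0002, 0],
  ],
)

```text
time: 24.1
tool_pos: [0.5862, -0.043, 0.0187]
tool_rot: [-3.136, -0.001, 1.693]
contact_force: [-10.7, -0.7, 3.3]
opening: 0.0276
grip_force: 45.0
```

Emit:
step_arm(
  plan=[
    [1, 0, 0.0003, -0.0002, 0],
    [1, 0, 0.0006, -0.0004, 0],
    [1, 0, 0.0008, -0.0004, 0],
    [1, 0, 0.0008, -0.0004, 0],
    [1, 0, 0.0008, -0.0004, 0],
  ],
)

```text
time: 24.72
tool_pos: [0.5862, -0.0429, 0.0187]
tool_rot: [-3.134, -0.001, 1.693]
contact_force: [-12.6, -3.2, 2.4]
opening: 0.0274
grip_force: 45.0
```

```bash
python3 - <<'E'
from cell import *
from h import *
import pickle
F=[]
for i in range(6):
    read_camera("wrist");F.append(observe()["contact_force"])
print(np.round(F,2),observe()["torque"])
s,c,o,d=pickle.load(open("w4.pkl","rb"));T=tool_T(s)
cv2.imwrite("pics/i.png",c["img"][:,:,::-1])
E
```

```text
[[-11.42  -3.07   2.81]
 [-11.64  -2.56   2.27]
 [-12.4   -2.39   2.65]
 [-13.05  -3.34   1.96]
 [-12.82  -2.36   2.27]
 [-12.44  -1.91   2.43]] [-0.48139633  2.10809999 -0.03650836]
```

View pics/i.png

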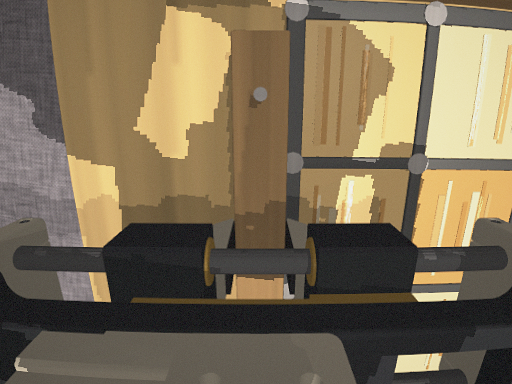

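The batten's face is flush and parallel with the lead edge at column 288, and the moment about z is nearly zero, so the push is square. I'll raise it a little more.

Emit:
step_arm(
  plan=[
    [1, 0, 0.0003, -0.0001, 0],
    [1, 0, 0.0006, -0.0003, 0],
    [1, 0, 0.0009, -0.0004, 0],
    [1, 0, 0.0009, -0.0004, 0],
    [1, 0, 0.0009, -0.0004, 0],
  ],
)

```text
time: 25.65
tool_pos: [0.5862, -0.0429, 0.0187]
tool_rot: [-3.133, -0.001, 1.693]
contact_force: [-13.9, -2.9, 2.6]
opening: 0.0274
grip_force: 45.0
```

```bash
cat >f.py <<'E'
from cell import *
import numpy as np
F=[]
for i in range(8):
    read_camera("wrist");F.append(observe()["contact_force"])
F=np.array(F);s=observe();print(F.mean(0),"push",F[:,:2].mean(0)@[-.9925,-.1219],s["torque"],s["tool_rot"],s["time"])
E
python3 f.py
```

```text
[-14.31528545  -3.36037656   1.98138458] push 14.617550706703899 [-0.68092184  2.44161154 -0.03281694] [-3.13242265e+00 -1.38711049e-03  1.69297199e+00] 26.05
```

Emit:
step_arm(
  plan=[
    [1, 0, 0.0002, -0.0002, 0],
    [1, 0, 0.0003, -0.0003, 0],
    [1, 0, 0.0003, -0.0003, 0],
    [1, 0, 0.0003, -0.0003, 0],
  ],
)

```text
time: 26.55
tool_pos: [0.5862, -0.0429, 0.0187]
tool_rot: [-3.132, -0.002, 1.693]
contact_force: [-14.6, -4.2, 0.9]
opening: 0.0276
grip_force: 45.0
```

```bash
python3 f.py; python3 - <<'E'
from cell import *
from h import *
ex=np.array([.99255,.12187])
s=observe();c=read_camera("wrist");T=tool_T(s)
for nm,seg,z in [("batten L",((231,40),(233,170)),.034),("panel open",((290,30),(289,150)),.015)]:
    p,a,r,n=edge(c,*seg,half=5,T=T,z=z);print(nm,p@ex,a,r,n)
o=read_camera("scene")
# heights of batten top and panel
for nm,seg,z in [("fence inner",((123,222),(225,271)),.034)]: print(nm,edge(o,*seg,half=3,z=z))
E
```

```text
[-14.68589848  -3.70916148   0.83451869] push 15.027901026649594 [-0.70836105  2.48194464 -0.03485095] [-3.13171080e+00 -1.53810214e-03  1.69293077e+00] 26.95
batten L 0.5613923188908772 -85.70477 0.00019786658231168985 40
panel open 0.5922531713507697 -83.175 0.00013801222667098045 60
fence inner (array([ 0.75179017, -0.01264172], dtype=float32), np.float32(-83.28609), 0.0003410773351788521, 37)
```

```bash
python3 -c "
from cell import *
print(hand_in())"
```

```text
the job is handed in; nothing more can be done
None
```

I handed in the job with the panel square and tight against the fence. The gripper still holds the batten flat on the middle of the open edge, pushing at about 15 N at the wrist, which I estimate is about 14 N on the panel after friction.

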